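# Push a row of plaster moulds home on the rail board and close the keeper

## Task

On the wooden rail board three plaster moulds lie in a touching row. With the fingertips push only on the last mould, so that the whole row slides as one train along the rails until it is fully home against the dark end stop; then swing the red keeper bar with a fingertip all the way across behind the last mould to lock the row in. Nothing is picked up or lifted, and the jar, the stamp and the cup stay where they are.

Things in the scene. Friction and masses are not known exactly. Their poses are not given: they have to be found in the camera images.
- rail_board: Wooden board fixed to the table, 112 mm wide (its x, pointing roughly away from the robot), 342 mm long (its y). Origin: at table height, on the channel's centre line. The straight channel runs along y, 80 mm wide, its floor 8 mm above the table, between two rails 16 mm wide with tops 16 mm above the table. It is closed at +y by the dark end stop and open at y = -165 mm. The row slides toward +y.
- stop_face (a point): Centre of the inner face of the dark end stop (34 mm high), 22 mm above the table, at board x 0, y +160 mm. With the row home the mould centres are at board y = +130, +72 and +13 mm, and the back face of the last mould is at y = -16 mm.
- mould_first: First mould of the row, nearest the end stop: a white plaster press mould with a relief in its top, 59 mm along the rail, 76 mm across it, 30 mm high, about 0.11 kg, loose. Origin: centre of its underside. Its own x axis lies along the rail, its y axis across it, z up.
- mould_middle: Middle mould of the row: a grey-beige plaster press mould with a relief in its top, 59 mm along the rail, 76 mm across it, 29 mm high, about 0.11 kg, loose. Origin: centre of its underside. Its own x axis lies along the rail, its y axis across it, z up.
- mould_last: Last mould of the row, farthest from the stop: the one to push, on its face that looks away from the stop. White plaster press mould, 59 mm along the rail, 76 mm across, 27 mm high, about 0.11 kg, loose. Origin: centre of its underside; x along the rail, y across, z up. The row starts 50 to 105 mm short of the stop and takes about 2 to 4 N to slide.
- keeper (a joint): Angle (rad) of the red keeper bar about its upright pivot. 0: along the near rail, pointing to board -y. Negative (to -1.0): swung out toward the robot, as at the start. It grows counter-clockwise seen from above; +1.571 (its limit): square across the channel, 4 mm clear of the last mould if the row is home. It takes about 1 N at the tip and stays where it is left.
- keeper_pivot (a point): Pivot axis of the keeper bar, 28 mm above the table, on the rail nearer the robot, at board x -48, y -27 mm.
- keeper_tip (a point): Free end of the keeper bar, 70 mm from the pivot axis, on the bar's centre line, at its mid height of 28 mm. The bar is 14 mm wide and stands 18 to 38 mm above the table, so it passes 2 mm over the rails.
- jar: Blue jar with a dark lid, 56 mm across, 70 mm high, standing on the robot's side of the board. Origin: centre of its underside. Bystander.
- stamp: Turned wooden stamp, 26 mm across, 54 mm high, standing on the far side of the board. Origin: centre of its underside. Bystander.
- cup: White cup, 69 mm across, 64 mm high, standing on the far side of the board. Origin: centre of its underside. Bystander.
Mind the look-alikes: they are no part of the job. Leave any blue or turquoise look-alike of the mould_first alone.

How it is judged:
By the outcome, as a careful person would: the job done as asked, in the order asked, and still so for the second after the job is handed in, with the robot touching nothing.
It also fails if it takes over 43 s, if anything falls off the work surface, if the arm or the gripper's body presses on something with over 40 N, if the wrist force passes 120 N, or if a joint passes its speed limit or range.

## Robot

A 6-joint arm with a two-finger parallel gripper is mounted at the origin on a cart in front of the work surface, level with it; the furniture and walls round the work are solid. World frame = base frame: x ahead of the robot, y to its left, z up, the work surface at z = 0. Lengths are in m, angles in rad, forces in N, time in s.
With the tool pointing down it reaches from about 0.35 to 0.875 m from the base axis. Payload 15.5 kg.
Tool frame: the origin (TCP) lies at the very end of the fingers, on their centre line; the grasp point (between the pads) lies 19 mm behind it; x points along the fingers, y is the direction in which the jaws open and shut, and the axes are right-handed (so a half turn about x gives the same grasp; the last joint's range is limited). The gripper opens to 85 mm and grips with 20 to 120 N. Pads are 22 mm wide; open, the fingers measure 114 mm over their backs; the gripper's body (76 mm by 85 mm) begins 54 mm behind the grasp point. The pads swing forward as they close: fully open they stand 13 mm farther back than shut.
Start: joints at [1.234, 0.494, 1.345, -0, 1.302, -0.096], TCP at [0.15, 0.607, 0.231] pointing down, gripper open.
Joint ranges: [-2.91, 2.91], [-0.82, 2.16], [0.22, 2.67], [-1.22, 4.37], [0.12, 2.79], [-3.08, 3.08]. Speed limits (rad/s): [1.89, 1.89, 2.57, 3.01, 3.01, 3.01].

## Interface

Orientations are given as [roll, pitch, yaw] about the fixed x, y, z axes, in that order (R = Rz(yaw) Ry(pitch) Rx(roll)).
In Python, from bench import arm gives the robot as it stands.
- The arm moves only by the tool jog_arm, never from a script. Its argument "rows" is text: rows parted by semicolons, each of 7 numbers parted by spaces: the shift along the tool's x, y, z in mm, then the turn, a rotation vector about the tool's x, y, z in rad, then the opening, from 0 (shut) to 1 (fully open). A call has 1 to 5 rows; each row shifts and turns the commanded pose from where the row before left it, along the tool's axes as they then stand; what a row does not reach is not made up. A row lasts 1/12 s, in which the tool goes at most 41.7 mm and 7.16 degrees, less where a joint would pass 70% of its speed; a pose out of reach is approached as far as the arm can. A call with a gripper value outside its range is refused whole. The fingers move at their own pace and stop on an object; "squeeze" is the grip in N (left out, the last holds). Time passes only in rows, so rows that do not move let the fingers close. It gives the time, the measured TCP pose, the force and the opening at its end, in the units of the state.
- arm.get_state(): the state, without advancing time (a new reading comes with each control period).
- arm.grab_frame(name): name is "side" or "top" or "wrist"; returns a dict with "pixels" (400x640x3 uint8, blue, green, red), "fovy" (degrees; the focal length in pixels is half the picture's height over the tangent of half this angle, whatever the lens; pixels are square), "cx", "cy" (the principal point, pixels), "R" (3x3) and "t" (3): a world point X has camera coordinates R X + t. Camera axes: x right, y down, z forward; pixel columns grow to the right and rows downward; lengths in m; the calibration is good to about 2 mm. The wrist camera is an equidistant fisheye: a pixel r from the principal point sees the ray r / f radians off the axis. A picture is of the moment at which its call begins. There is no depth.
- arm.finish_job(): hands the job in, once; it reports no verdict.
The state is a dict: "clock": time; "joint_positions": joint angles; "joint_vel": joint speeds; "joint_torque": joint torques, N m; "tool_pos": TCP position; "orientation": TCP orientation; "contact_force": force on the tool from outside, world axes, zero at the start; "torque": the same for the moment, N m; "grip_width": finger opening in m.
Only numpy, scipy, OpenCV 4.12 (cv2) and the standard library are available. Lean on these libraries where they do the work, as an engineer would, in place of code of your own. Each camera call takes 0.05 s, during which the arm holds its last target. There are 200 camera calls.

## Working session

There is one attempt and no reset: what is moved stays moved. The work goes in short steps, Python scripts to look and compute and a tool call to move; the robot and the scene stay as the last step left them, time stands still between calls to the robot, and variables do not carry over. Pictures are saved under pics/ and viewed, about 8 in all and at most 12, crops included, and the job is handed in when it is done.

Besides the shell and the picture viewer there is one more tool, called after "Emit:" by a JSON object that holds its "method" and its "body", one argument or row to a line. jog_arm: Moves the arm, as the interface text tells. Its arguments: {"type":"object","properties":{"rows":{"type":"string"},"squeeze":{"type":"number"}},"required":["rows"]}

```bash
mkdir -p pics; python3 - <<'E'
from bench import arm
import cv2,pickle
s=arm.get_state();print(s)
for n in("side","top"):
    f=arm.grab_frame(n);pickle.dump(f,open(n+'.pkl','wb'));cv2.imwrite(f'pics/{n}0.png',f['pixels']);print(n,f['fovy'],f['cx'],f['cy'],f['R'],f['t'])
E
```

```text
{'clock': 0.0, 'joint_positions': array([ 1.23350999e+00,  4.94209692e-01,  1.34616162e+00, -3.30251206e-06,
        1.30250071e+00, -9.54946741e-02]), 'joint_vel': array([ 0.00058923, -0.00067171,  0.00097934,  0.00089054, -0.00019861,
       -0.00025798]), 'joint_torque': array([ 1.07822543e-03, -8.82136631e+01, -3.83880579e+01,  4.72543178e-07,
        9.94674774e-03, -2.16600924e-07]), 'tool_pos': array([0.14952076, 0.6064624 , 0.23067345]), 'orientation': array([-1.66380287,  1.56951695, -1.90559366]), 'contact_force': array([ 0.00349157, -0.0364881 , -0.36035366]), 'torque': array([0.01512135, 0.01819577, 0.02711752]), 'grip_width': 0.0853384304375916}
side 52.069368658660295 321.07744905703856 195.1053017841514 [[ 0.99966116 -0.0052332   0.02549851]
 [ 0.02159878 -0.37995301 -0.92475359]
 [ 0.01452766  0.92499098 -0.37971124]] [-0.58577362  0.05012147  0.90188564]
top 47.36090818074922 322.778083753849 198.69394869169247 [[-0.01759393 -0.99983985  0.00327475]
 [-0.98618156  0.01681378 -0.16481273]
 [ 0.16473128 -0.0061292  -0.98631944]] [0.03024845 0.55416986 0.85903461]
```

View pics/top0.png

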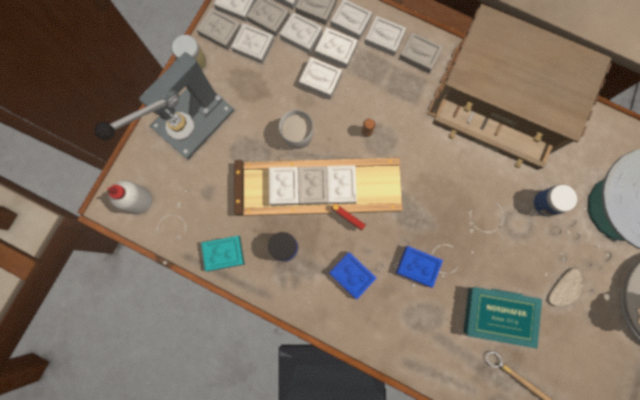

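View pics/side0.png

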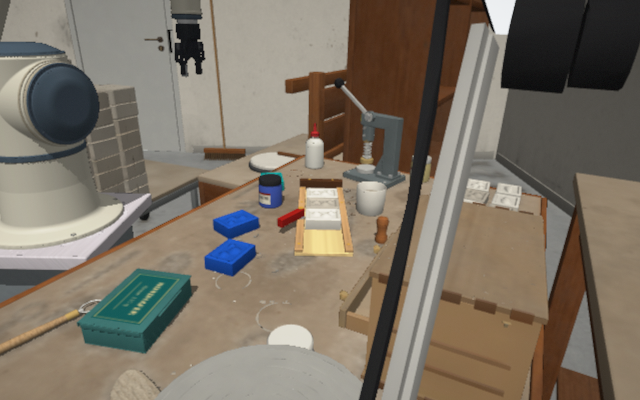

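The top view shows the board with the dark stop at (240,187) and the row at (284/313/342, 184). The red keeper runs from (333,207) to (363,227), the jar is at (283,246), the cup at (296,128) and the stamp at (369,127). The look-alikes are blue at (352,275) and (419,266), turquoise at (221,253), and white or grey on the far shelf. Only the three on the rail board fit the description. Next I measure, with one enlarged crop.

```bash
cat > h.py <<'E'
import numpy as np,cv2,pickle
from bench import arm
def cast(f,uv,z):
    uv=np.atleast_2d(uv).astype(float); F=f['pixels'].shape[0]/2/np.tan(np.radians(f['fovy'])/2)
    d=np.c_[(uv-[f['cx'],f['cy']])/F,np.ones(len(uv))]@f['R']; c=-f['R'].T@f['t']
    return c+d*((z-c[2])/d[:,2])[:,None]
def proj(f,X):
    q=np.atleast_2d(X)@f['R'].T+f['t'];F=f['pixels'].shape[0]/2/np.tan(np.radians(f['fovy'])/2)
    return q[:,:2]/q[:,2:]*F+[f['cx'],f['cy']]
def big(m):
    n,l,st,c=cv2.connectedComponentsWithStats(m.astype(np.uint8));i=1+np.argmax(st[1:,4]);return (l==i)
def pts(m): return np.argwhere(m)[:,::-1].astype(np.float32)
E
cat > m.py <<'E'
from h import *
import sys
f=pickle.load(open('top.pkl','rb'));p=f['pixels'];h=cv2.cvtColor(p,cv2.COLOR_BGR2HSV).astype(int)
roi=np.zeros(p.shape[:2],bool);roi[145:235,225:415]=1
wood=roi&(h[...,0]>10)&(h[...,0]<32)&(h[...,1]>95)&(h[...,2]>120)
red=big(roi&((h[...,0]<6)|(h[...,0]>174))&(h[...,1]>180)&(h[...,2]>90))
dark=big(roi&(h[...,2]<95)&(h[...,0]<25)&(h[...,1]>80))
wh=roi&(h[...,1]<70)&(h[...,2]>125); wh[:160]=0;wh[206:]=0;wh[:,:262]=0;wh[:,362:]=0
w=big(wh)
def box(m,z): 
    b=cv2.boxPoints(cv2.minAreaRect(pts(m)));return b.round(1),cast(f,b,z).round(4)[:,:2]
print('wood',box(wood,.016));print('red',box(red,.038));print('dark',box(dark,.034));print('white',box(w,.029))
o=p.copy();
for m,c in((wood,(0,255,0)),(red,(255,0,255)),(dark,(255,0,0)),(w,(0,0,255))):
    cs,_=cv2.findContours(m.astype(np.uint8),0,1);cv2.drawContours(o,cs,-1,c,1)
cv2.imwrite('pics/crop1.png',np.vstack([cv2.resize(x[148:240,225:415],None,fx=3,fy=3,interpolation=2) for x in(p,o)]))
E
python3 m.py
```

```text
wood (array([[233.9, 161.8],
       [400.6, 157.2],
       [402.1, 211.6],
       [235.4, 216.2]], dtype=float32), array([[ 0.6406,  0.2037],
       [ 0.6445, -0.1432],
       [ 0.5301, -0.1411],
       [ 0.5266,  0.199 ]]))
red (array([[340.9, 213.5],
       [343.1, 210.5],
       [362.9, 224.7],
       [360.8, 227.7]], dtype=float32), array([[ 0.5254, -0.015 ],
       [ 0.5314, -0.0195],
       [ 0.5023, -0.0582],
       [ 0.4964, -0.0537]]))
dark (array([[241., 194.],
       [242., 194.],
       [242., 206.],
       [241., 206.]], dtype=float32), array([[0.569 , 0.185 ],
       [0.569 , 0.183 ],
       [0.5445, 0.1827],
       [0.5446, 0.1847]]))
white (array([[267.6, 166.6],
       [355.7, 164.7],
       [356.5, 202.7],
       [268.4, 204.6]], dtype=float32), array([[ 0.6259,  0.1322],
       [ 0.6269, -0.0481],
       [ 0.5481, -0.0474],
       [ 0.5472,  0.1304]]))
```

View pics/crop1.png

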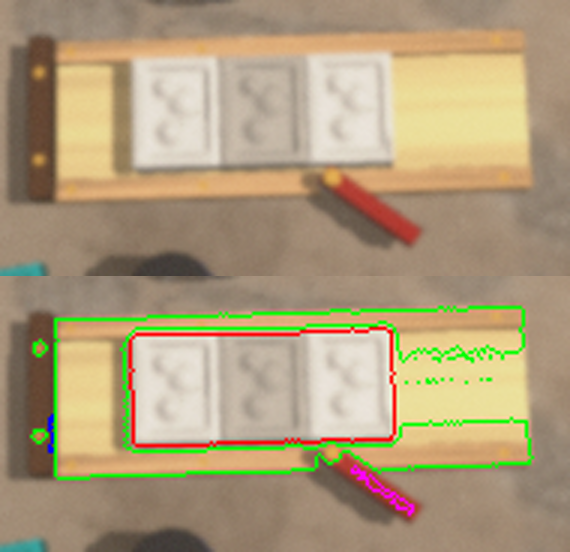

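```bash
python3 - <<'E'
from h import *
f=pickle.load(open('top.pkl','rb'))
P=lambda u,v:(225+u/3,148+v/3)
a,b,c,d=[cast(f,P(*q),.016)[0][:2] for q in((523,31),(531,187),(56,42),(56,200))]
print(a,b,c,d,np.linalg.norm(a-b),np.linalg.norm(c-d))
e=(c+d)/2-(a+b)/2;y=e/np.linalg.norm(e);x=np.array([y[1],-y[0]]);print('len',np.linalg.norm(e),'yaw',np.arctan2(-y[0],y[1]))
# open end at y=-165 or so
o=(a+b)/2+.165*y;print('origin',o)
st=cast(f,P(54,118),.034)[0][:2];print('stop face',st, (st-o)@x,(st-o)@y)
for n,q,z in(('pivot',(332,177),.04),('tip',(415,235),.038),('backL',(391,53),.027),('backR',(393,162),.027),('frontT',(133,57),.03),('jar',(171,290),.07)):
    X=cast(f,P(*q),z)[0][:2];print(n,X,((X-o)@x).round(4),((X-o)@y).round(4))
E
```

```text
[ 0.64211228 -0.14047829] [ 0.53273983 -0.14097919] [0.63969609 0.18344567] [0.52936161 0.18223495] 0.10937360477286905 0.11034112275559213
len 0.3235820199286148 yaw 0.008953660776108749
origin [0.58594872 0.02426465]
stop face [0.58259019 0.18114509] -0.001953759831253542 0.15690422301658277
pivot [ 0.53839356 -0.00476441] -0.0478 -0.0286
tip [ 0.49901682 -0.05881952] -0.0877 -0.0823
backL [ 0.62532914 -0.04747051] 0.0387 -0.0721
backR [ 0.54984102 -0.04660384] -0.0367 -0.0705
frontT [0.6247636  0.12855055] 0.0397 0.1039
jar [0.46344096 0.09975182] -0.1218 0.0766
```

```bash
cat > go.py <<'E'
from h import *
from scipy.spatial.transform import Rotation as Ro
O=np.array([.586,.0245]);yaw=.007
Y=np.array([-np.sin(yaw),np.cos(yaw)]);X=np.array([Y[1],-Y[0]])
def W(bx,by,z): return np.r_[O+bx*X+by*Y,z]
def st():
    s=arm.get_state();return s,Ro.from_euler('xyz',s['orientation'])
def board(p): d=np.array(p)[:2]-O;return (np.r_[d@X,d@Y,p[2]]*1000).round(1)
E
python3 - <<'E'
from go import *
s,R=st();print(R.as_matrix().round(3));print(W(0,-.11,.1))
T=np.c_[[0,0,-1],np.r_[-X,0],np.r_[Y,0]*1];
for sg in(1,-1):
    y=sg*np.r_[X,0];x=np.array([0,0,-1.]);T=np.c_[x,y,np.cross(x,y)]
    print(sg,(R.inv()*Ro.from_matrix(T)).as_rotvec())
t=W(0,-.11,.1);print('tool shift',R.inv().apply(t-s['tool_pos'])*1000, 'from',board(s['tool_pos']))
E
```

```text
[[-0.     0.24   0.971]
 [-0.001  0.971 -0.24 ]
 [-1.    -0.001 -0.   ]]
[ 0.58676999 -0.08549731  0.1       ]
1 [1.32193570e+00 6.73159649e-04 1.03222331e-03]
-1 [-1.81965658e+00 -1.10494552e-03  7.20585096e-04]
tool shift [ 131.34113612 -566.9903087   590.22752376] from [-432.3  585.   230.8]
```

Emit:
{"method": "jog_arm", "body": {
  "rows": "0 -28 29 0 0 0 0; 0 -28 29 0 0 0 0; 0 -28 29 0 0 0 0; 0 -28 29 0 0 0 0; 0 -28 29 0 0 0 0"
}}

```text
clock: 0.52
tool_pos: [0.2573, 0.4344, 0.231]
orientation: [-1.884, 1.57, -2.125]
contact_force: [1.7, 0.3, -0.2]
grip_width: 0.0257
```

Emit:
{"method": "jog_arm", "body": {
  "rows": "0 -28 29 0 0 0 0; 0 -28 29 0 0 0 0; 0 -28 29 0 0 0 0; 0 -28 29 0 0 0 0; 0 -28 29 0 0 0 0"
}}

```text
clock: 0.93
tool_pos: [0.3646, 0.2637, 0.2312]
orientation: [-2.405, 1.571, -2.647]
contact_force: [1.5, 1.5, -0.2]
grip_width: -0.0004
```

Emit:
{"method": "jog_arm", "body": {
  "rows": "0 -28 29 0 0 0 0; 0 -28 29 0 0 0 0; 0 -28 29 0 0 0 0; 0 -28 29 0 0 0 0; 0 -28 29 0 0 0 0"
}}

```text
clock: 1.35
tool_pos: [0.472, 0.0929, 0.2312]
orientation: [-2.976, 1.571, 3.065]
contact_force: [1.0, 1.8, 0.0]
grip_width: -0.0002
```

Emit:
{"method": "jog_arm", "body": {
  "rows": "0 -28 29 0 0 0 0; 0 -28 29 0 0 0 0; 0 -28 29 0 0 0 0; 0 -28 29 0 0 0 0; 0 -28 29 0 0 0 0"
}}

```text
clock: 1.77
tool_pos: [0.5792, -0.0778, 0.231]
orientation: [2.979, 1.57, 2.737]
contact_force: [0.2, 0.7, 0.2]
grip_width: 0.0001
```

Emit:
{"method": "jog_arm", "body": {
  "rows": "0 0 0 0.12 0 0 0; 0 0 0 0.12 0 0 0; 0 0 0 0.12 0 0 0; 0 0 0 0.12 0 0 0; 0 0 0 0.12 0 0 0"
}}

```text
clock: 2.18
tool_pos: [0.5785, -0.0758, 0.2309]
orientation: [-2.558, 1.57, 2.878]
contact_force: [-0.1, 0.5, 0.3]
grip_width: -0.0004
```

Emit:
{"method": "jog_arm", "body": {
  "rows": "0 0 0 0.12 0 0 0; 0 0 0 0.12 0 0 0; 0 0 0 0.12 0 0 0; 0 0 0 0.12 0 0 0; 0 0 0 0.12 0 0 0"
}}

```text
clock: 2.6
tool_pos: [0.5785, -0.0757, 0.231]
orientation: [-1.905, 1.57, 2.931]
contact_force: [-0.2, -0.5, -0.2]
grip_width: 0.0002
```

Emit:
{"method": "jog_arm", "body": {
  "rows": "0 0 0 0.12 0 0 0; 0 0 0 0 0 0 0; 0 0 0 0 0 0 0"
}}

```text
clock: 2.85
tool_pos: [0.5786, -0.0757, 0.2311]
orientation: [-1.747, 1.57, 2.978]
contact_force: [-0.3, -0.3, 0.9]
grip_width: 0.0
```

```bash
cat > s.py <<'E'
from go import *
import sys
s,R=st();print(s['clock'],board(s['tool_pos']),'F',s['contact_force'].round(2),'w',s['grip_width'])
a=[float(v) for v in sys.argv[1:4]]
if a: print('tool shift',(R.inv().apply(W(a[0]/1e3,a[1]/1e3,a[2]/1e3)-s['tool_pos'])*1000).round(1))
T=np.c_[[0,0,-1.],np.r_[X,0],np.r_[Y,0]];T[:,2]=np.cross(T[:,0],T[:,1]);print('turn',(R.inv()*Ro.from_matrix(T)).as_rotvec().round(4))
E
python3 s.py 0 -110 100
```

```text
2.85 [  -8.1 -100.2  231.1] F [-0.32 -0.33  0.88] w 4.7023793713506995e-05
tool shift [131.1   8.1   9.9]
turn [ 0.0059 -0.0001  0.0004]
```

Emit:
{"method": "jog_arm", "body": {
  "rows": "30 8 10 0.006 0 0 0; 40 0 0 0 0 0 0; 40 0 0 0 0 0 0; 35 0 0 0 0 0 0; 0 0 0 0 0 0 0"
}}

```text
clock: 3.27
tool_pos: [0.5831, -0.0849, 0.0804]
orientation: [-1.821, 1.561, 2.898]
contact_force: [-2.5, 0.7, -1.6]
grip_width: 0.0001
```

Emit:
{"method": "jog_arm", "body": {
  "rows": "25 0 0 0 0 0 0; 20 0 0 0 0 0 0; 15 0 0 0 0 0 0; 9 0 0 0 0 0 0; 0 0 0 0 0 0 0"
}}

```text
clock: 3.68
tool_pos: [0.5867, -0.0857, 0.0171]
orientation: [-1.822, 1.57, 2.896]
contact_force: [-0.2, 0.1, -0.1]
grip_width: -0.0002
```

```bash
python3 s.py 0 -90 16; python3 - <<'E'
from h import *
f=arm.grab_frame('side');cv2.imwrite('pics/side1.png',cv2.resize(f['pixels'][160:280,220:420],None,fx=3.5,fy=3.5))
E
```

```text
3.6833 [-1.000e-01 -1.102e+02  1.710e+01] F [-0.21  0.08 -0.1 ] w -0.0001913936039963951
tool shift [  1.1   0.1 -20.2]
turn [-0.0019 -0.0003  0.001 ]
```

View pics/side1.png

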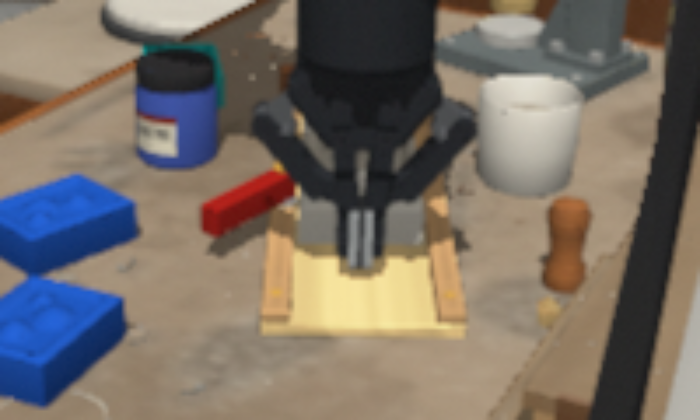

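Fingers are in the channel, centred behind the last mould (fingertips at crop (362,262)). Starting the push, gently.

Emit:
{"method": "jog_arm", "body": {
  "rows": "0 0 -6 0 0 0 0; 0 0 -6 0 0 0 0; 0 0 -5 0 0 0 0; 0 0 -4 0 0 0 0; 0 0 -4 0 0 0 0"
}}

```text
clock: 4.15
tool_pos: [0.5869, -0.06, 0.0178]
orientation: [1.388, 1.57, -0.179]
contact_force: [0.8, 0.6, 0.2]
grip_width: -0.0001
```

Emit:
{"method": "jog_arm", "body": {
  "rows": "0 0 -4 0 0 0 0; 0 0 -4 0 0 0 0; 0 0 -4 0 0 0 0; 0 0 -4 0 0 0 0; 0 0 -4 0 0 0 0"
}}

```text
clock: 4.57
tool_pos: [0.5868, -0.0405, 0.0174]
orientation: [0.941, 1.57, -0.627]
contact_force: [-0.2, -3.0, 2.7]
grip_width: -0.0003
```

Emit:
{"method": "jog_arm", "body": {
  "rows": "0 0 -4 0 0 0 0; 0 0 -4 0 0 0 0; 0 0 -4 0 0 0 0; 0 0 -4 0 0 0 0; 0 0 -4 0 0 0 0"
}}

```text
clock: 4.98
tool_pos: [0.5866, -0.0203, 0.0173]
orientation: [0.757, 1.571, -0.811]
contact_force: [0.2, -3.6, 3.3]
grip_width: -0.0001
```

```bash
python3 s.py 0 -27 16
```

```text
4.9833 [  0.3 -44.8  17.3] F [ 0.23 -3.63  3.29] w -6.924725264189916e-05
tool shift [  1.3  -0.4 -17.8]
turn [-0.0039  0.     -0.    ]
```

Emit:
{"method": "jog_arm", "body": {
  "rows": "0 0 -3 0 0 0 0; 0 0 -3 0 0 0 0; 0 0 -3 0 0 0 0; 0 0 -2 0 0 0 0; 0 0 -1 0 0 0 0"
}}

```text
clock: 5.4
tool_pos: [0.5865, -0.0084, 0.0173]
orientation: [-1.32, 1.571, -2.888]
contact_force: [-0.4, -4.2, 3.3]
grip_width: -0.0
```

Emit:
{"method": "jog_arm", "body": {
  "rows": "0 0 -1 0 0 0 0; 0 0 -1 0 0 0 0; 0 0 -1 0 0 0 0"
}}

```text
clock: 5.65
tool_pos: [0.5865, -0.0057, 0.0173]
orientation: [-1.587, 1.571, 3.128]
contact_force: [-0.2, -2.2, 2.7]
grip_width: -0.0001
```

Emit:
{"method": "jog_arm", "body": {
  "rows": "0 0 -1 0 0 0 0; 0 0 -1 0 0 0 0"
}}

```text
clock: 5.82
tool_pos: [0.5865, -0.0036, 0.0173]
orientation: [-0.989, 1.571, -2.557]
contact_force: [-1.2, -2.9, 1.3]
grip_width: -0.0001
```

Emit:
{"method": "jog_arm", "body": {
  "rows": "0 0 -1 0 0 0 0; 0 0 -1 0 0 0 0"
}}

```text
clock: 5.98
tool_pos: [0.5865, -0.0017, 0.0173]
orientation: [0.444, 1.571, -1.124]
contact_force: [0.9, -11.8, 2.2]
grip_width: 0.0003
```

Emit:
{"method": "jog_arm", "body": {
  "rows": "0 0 -1 0 0 0 0; 0 0 -1 0 0 0 0"
}}

```text
clock: 6.15
tool_pos: [0.5872, -0.0013, 0.0176]
orientation: [0.504, 1.568, -1.063]
contact_force: [0.1, -29.8, 5.6]
grip_width: -0.0004
```

Emit:
{"method": "jog_arm", "body": {
  "rows": "0 0 10 0 0 0 0; 0 0 30 0 0 0 0; -40 0 0 0 0 0 0; -40 0 0 0 0 0 0; -20 -25 0 0 0 0 0"
}}

```text
clock: 6.57
tool_pos: [0.5662, -0.0406, 0.1209]
orientation: [1.48, 1.564, -0.088]
contact_force: [-0.2, -0.1, 1.6]
grip_width: -0.0002
```

Emit:
{"method": "jog_arm", "body": {
  "rows": "0 -40 0 0 0 0 0; 0 -40 0 0 0 0 0; 0 -20 0 0 0 0 0; 0 0 0 0 0 0 0"
}}

```text
clock: 6.9
tool_pos: [0.4563, -0.0392, 0.1172]
orientation: [-1.853, 1.566, 2.862]
contact_force: [0.8, 0.1, -0.3]
grip_width: -0.0
```

```bash
python3 s.py -105 -48 25; python3 - <<'E'
from go import *
f=arm.grab_frame('top');pickle.dump(f,open('top.pkl','wb'));cv2.imwrite('pics/top1.png',cv2.resize(f['pixels'][140:260,215:415],None,fx=4,fy=4,interpolation=2))
O[1]+=.001
p=np.array([-48,-27]);
for th in np.r_[-.64,-.5:1.5:9j,1.5708]:
    u=np.array([np.sin(th),-np.cos(th)]);n=np.array([np.cos(th),np.sin(th)])
    c=p+50*u-(7+14.5*abs(n[0])+11*abs(n[1]))*n;print(round(th,2),c.round(1))
E
```

```text
6.9 [-130.1  -62.8  117.2] F [ 0.77  0.11 -0.25] w -2.4654624937651436e-06
tool shift [ 92.1  25.4 -14.8]
turn [-0.0043 -0.0013  0.0044]
-0.64 [-98.1 -52.1]
-0.5 [-93.9 -58.9]
-0.25 [-83.4 -69.6]
0.0 [-69.5 -77. ]
0.25 [-58.7 -81.3]
0.5 [-46.  -82.9]
0.75 [-32.3 -80.7]
1.0 [-18.9 -74.3]
1.25 [ -7.5 -63.7]
1.5 [  0.5 -49.5]
1.57 [  2. -45.]
```

View pics/top1.png

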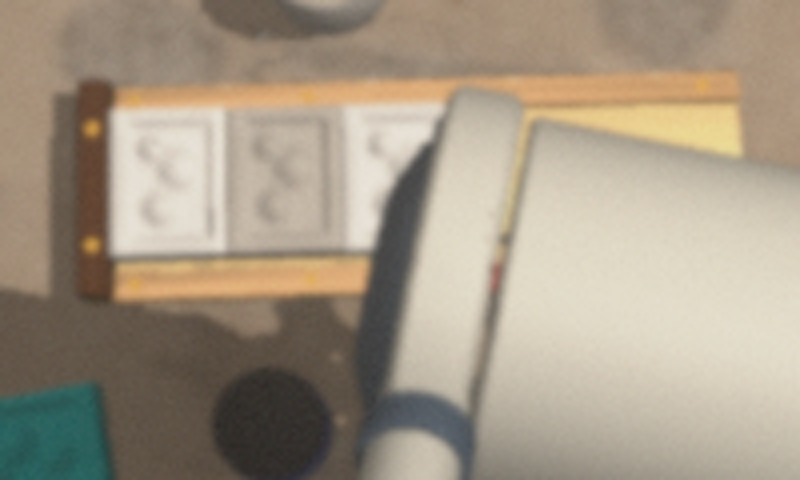

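The row is home: the first mould touches the stop at crop x≈110 and there are no gaps between moulds. Next I descend on the robot side of the keeper.

Emit:
{"method": "jog_arm", "body": {
  "rows": "0 22 -17 0 0 0 0; 30 0 0 0 0 0 0; 30 0 0 0 0 0 0; 22 0 0 0 0 0 0; 10 0 0 0 0 0 0"
}}

```text
clock: 7.37
tool_pos: [0.4835, -0.0227, 0.0227]
orientation: [-1.837, 1.568, 2.878]
contact_force: [-0.8, -0.4, -0.7]
grip_width: 0.0001
```

Emit:
{"method": "jog_arm", "body": {
  "rows": "0 0 0 0 0 0 0; 0 0 0 0 0 0 0"
}}

```text
clock: 7.53
tool_pos: [0.484, -0.023, 0.0254]
orientation: [-1.902, 1.57, 2.813]
contact_force: [-0.8, 0.0, 0.8]
grip_width: 0.0
```

```bash
python3 s.py -98 -52 25; python3 - <<'E'
from h import *
f=arm.grab_frame('side');cv2.imwrite('pics/side2.png',cv2.resize(f['pixels'][160:280,220:420],None,fx=3.5,fy=3.5))
E
```

```text
7.5333 [-102.3  -46.8   25.4] F [-0.81  0.01  0.79] w 2.3230487315129994e-07
tool shift [0.4 4.3 5.2]
turn [-0.0041 -0.0002  0.0005]
```

View pics/side2.png

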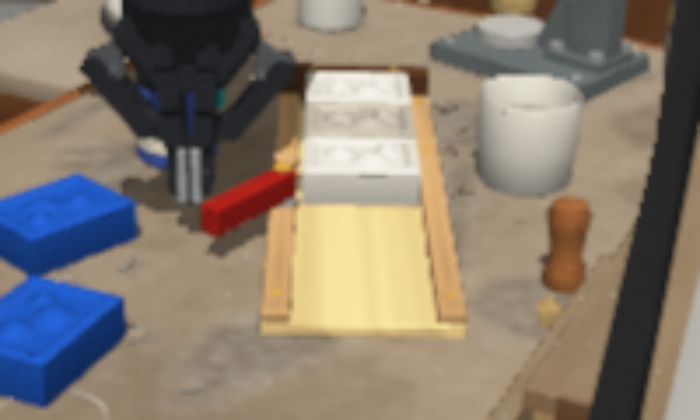

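Fingers stand on the robot side of the undisturbed bar (crop (188,195)), clear of jar and blue moulds. Now I sweep along the arc.

Emit:
{"method": "jog_arm", "body": {
  "rows": "0 4 6 0 0 0 0; 0 4 6 0 0 0 0; 0 5 5 0 0 0 0; 0 5 5 0 0 0 0; 0 7 4 0 0 0 0"
}}

```text
clock: 8.0
tool_pos: [0.5092, -0.0498, 0.0256]
orientation: [1.284, 1.57, -0.284]
contact_force: [-1.0, 0.4, 0.7]
grip_width: -0.0
```

Emit:
{"method": "jog_arm", "body": {
  "rows": "0 7 4 0 0 0 0; 0 6 2 0 0 0 0; 0 6 2 0 0 0 0; 0 6 1 0 0 0 0; 0 6 1 0 0 0 0"
}}

```text
clock: 8.42
tool_pos: [0.5402, -0.0588, 0.0252]
orientation: [-1.697, 1.571, 3.019]
contact_force: [-1.2, 0.1, -0.1]
grip_width: 0.0
```

```bash
python3 s.py -46 -83 25; python3 - <<'E'
from h import *
f=arm.grab_frame('side');cv2.imwrite('pics/side3.png',cv2.resize(f['pixels'][160:280,220:420],None,fx=3.5,fy=3.5))
E
```

```text
8.4167 [-46.4 -83.   25.2] F [-1.24  0.1  -0.15] w 2.148657617778595e-05
tool shift [ 0.2  0.4 -0. ]
turn [-0.0039 -0.      0.0002]
```

View pics/side3.png

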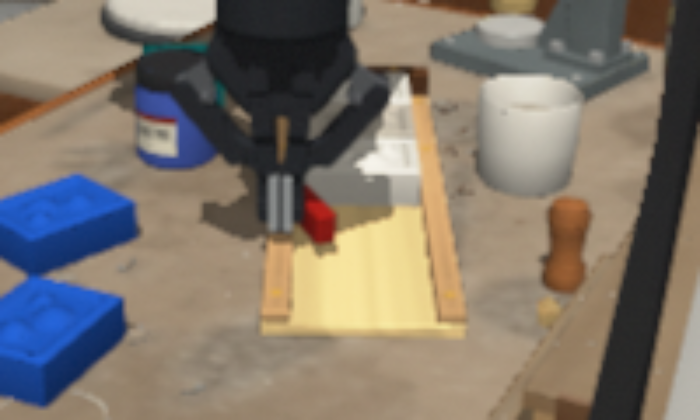

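The bar follows (tip at crop (320,225)); on with the arc.

Emit:
{"method": "jog_arm", "body": {
  "rows": "0 7 -1 0 0 0 0; 0 7 -1 0 0 0 0; 0 6 -3 0 0 0 0; 0 7 -4 0 0 0 0; 0 6 -5 0 0 0 0"
}}

```text
clock: 8.88
tool_pos: [0.5735, -0.0444, 0.0253]
orientation: [1.183, 1.571, -0.385]
contact_force: [-1.9, -0.8, -0.1]
grip_width: -0.0002
```

Emit:
{"method": "jog_arm", "body": {
  "rows": "0 6 -6 0 0 0 0; 0 4 -6 0 0 0 0; 0 4 -6 0 0 0 0; 0 1 -3 0 0 0 0; 0 0 -1 0 0 0 0"
}}

```text
clock: 9.3
tool_pos: [0.588, -0.022, 0.0253]
orientation: [1.465, 1.57, -0.102]
contact_force: [0.5, -1.6, -0.1]
grip_width: -0.0
```

Emit:
{"method": "jog_arm", "body": {
  "rows": "0 0 -1 0 0 0 0; 0 0 -1 0 0 0 0"
}}

```text
clock: 9.47
tool_pos: [0.5875, -0.0207, 0.0253]
orientation: [1.112, 1.571, -0.455]
contact_force: [0.8, -1.8, -0.5]
grip_width: -0.0001
```

```bash
python3 s.py 2 -45 25
```

```text
9.4667 [  1.2 -45.2  25.3] F [ 0.75 -1.76 -0.47] w -8.939851334778694e-05
tool shift [ 0.3  0.8 -0.2]
turn [-0.004   0.0001 -0.0002]
```

Pushing on in 1 mm steps until the limit is felt.

Emit:
{"method": "jog_arm", "body": {
  "rows": "0 0 -1 0 0 0 0; 0 0 -1 0 0 0 0"
}}

```text
clock: 9.63
tool_pos: [0.5876, -0.0195, 0.0254]
orientation: [0.152, 1.57, -1.415]
contact_force: [-1.3, -16.1, -0.0]
grip_width: 0.0002
```

Emit:
{"method": "jog_arm", "body": {
  "rows": "0 0 -1 0 0 0 0; 0 0 0 0 0 0 0"
}}

```text
clock: 9.8
tool_pos: [0.5876, -0.0195, 0.0254]
orientation: [0.065, 1.569, -1.503]
contact_force: [-0.0, -18.0, -0.2]
grip_width: 0.0002
```

Limit reached. Retract and clear the view.

Emit:
{"method": "jog_arm", "body": {
  "rows": "0 0 8 0 0 0 0; 0 0 30 0 0 0 0; -38 0 0 0 0 0 0; -38 0 0 0 0 0 0; -38 0 0 0 0 0 0"
}}

```text
clock: 10.22
tool_pos: [0.5868, -0.0563, 0.1402]
orientation: [-1.876, 1.569, 2.839]
contact_force: [1.1, 0.4, -0.2]
grip_width: 0.0
```

Emit:
{"method": "jog_arm", "body": {
  "rows": "0 0 40 0 0 0 0; 0 0 40 0 0 0 0; 0 0 40 0 0 0 0; 0 0 40 0 0 0 0; 0 0 40 0 0 0 0"
}}

```text
clock: 10.63
tool_pos: [0.5877, -0.2577, 0.1394]
orientation: [3.05, 1.571, 1.482]
contact_force: [1.8, 0.8, 0.9]
grip_width: -0.0002
```

Emit:
{"method": "jog_arm", "body": {
  "rows": "0 0 0 0 0 0 0; 0 0 0 0 0 0 0; 0 0 0 0 0 0 0"
}}

```text
clock: 10.88
tool_pos: [0.5878, -0.2556, 0.139]
orientation: [-2.447, 1.57, 2.267]
contact_force: [0.2, 1.1, -0.4]
grip_width: 0.0001
```

```bash
python3 - <<'E'
from go import *
f=arm.grab_frame('top');pickle.dump(f,open('top2.pkl','wb'));cv2.imwrite('pics/top2.png',cv2.resize(f['pixels'][110:260,215:415],None,fx=4,fy=4,interpolation=2))
p=f['pixels'];h=cv2.cvtColor(p,cv2.COLOR_BGR2HSV).astype(int);m=((h[...,0]<6)|(h[...,0]>174))&(h[...,1]>150)&(h[...,2]>80);m[:145]=0;m[235:]=0;m[:,:225]=0;m[:,415:]=0
b=cv2.boxPoints(cv2.minAreaRect(pts(big(m))));print([board(q) for q in cast(f,b,.038)])
s=arm.get_state();print(s['clock'],s['contact_force'])
E
```

```text
Traceback (most recent call last):
  File "h.py", line 11, in big
    n,l,st,c=cv2.connectedComponentsWithStats(m.astype(np.uint8));i=1+np.argmax(st[1:,4]);return (l==i)
                                                                      ~~~~~~~~~^^^^^^^^^^
ValueError: attempt to get argmax of an empty sequence
```

View pics/top2.png

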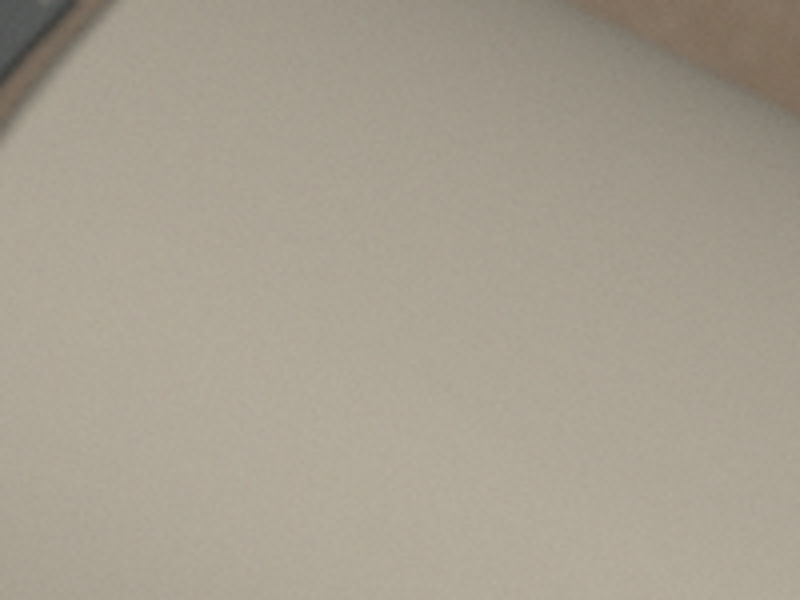

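The arm itself blocks the top camera in this picture, so I move it farther aside.

Emit:
{"method": "jog_arm", "body": {
  "rows": "-20 -30 20 0 0 0 0; -20 -30 20 0 0 0 0; -20 -30 20 0 0 0 0; -20 -30 20 0 0 0 0; -20 -30 20 0 0 0 0"
}}

```text
clock: 11.35
tool_pos: [0.4375, -0.3552, 0.2402]
orientation: [-2.698, 1.57, 2.02]
contact_force: [1.0, -0.7, 0.1]
grip_width: 0.0
```

Emit:
{"method": "jog_arm", "body": {
  "rows": "0 0 0 0 0 0 0; 0 0 0 0 0 0 0; 0 0 0 0 0 0 0"
}}

```text
clock: 11.6
tool_pos: [0.4389, -0.3551, 0.2392]
orientation: [2.805, 1.57, 1.238]
contact_force: [0.1, -0.4, 0.3]
grip_width: -0.0001
```

```bash
python3 - <<'E'
from go import *
f=arm.grab_frame('top');g=arm.grab_frame('side')
cv2.imwrite('pics/both3.png',np.vstack([cv2.resize(f['pixels'][100:260,215:415],(700,330)),cv2.resize(g['pixels'][160:260,220:420],(700,260))]))
p=f['pixels'];h=cv2.cvtColor(p,cv2.COLOR_BGR2HSV).astype(int);m=((h[...,0]<6)|(h[...,0]>174))&(h[...,1]>150)&(h[...,2]>80);m[:145]=0;m[235:]=0;m[:,:225]=0;m[:,415:]=0
if m.any():
    b=cv2.boxPoints(cv2.minAreaRect(pts(big(m))));print([board(q) for q in cast(f,b,.038)])
E
```

```text
[array([ 18. , -23.5,  38. ]), array([ 17.8, -31.6,  38. ]), array([-37.4, -30. ,  38. ]), array([-37.2, -22. ,  38. ])]
```

View pics/both3.png

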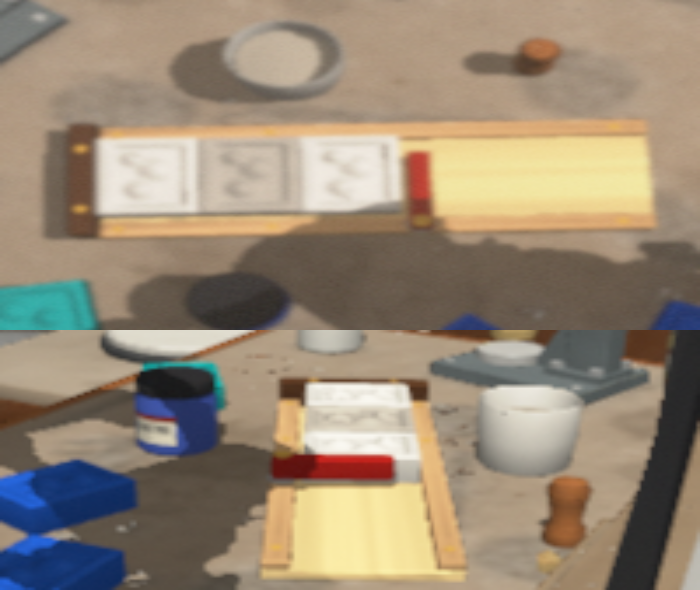

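The row is home against the stop. The keeper lies square across the channel (measured centre line about y −27, tilt ≤0.03 rad), and the jar, cup and stamp have not moved. Handing in.

```bash
python3 -c "
from bench import arm
print(arm.finish_job())"
```

```text
the job is handed in; nothing more can be done
None
```

The row is home against the dark end stop and the keeper bar is swung across behind the last mould. I handed the job in at about 12 s on the robot clock.

- **Row:** I pushed only the last mould with the shut fingertips. It took about 3–4 N to slide, then rose to about 30 N at the stop. The last pictures show the first mould touching the stop and no gaps in the row.
- **Keeper:** I swung it with the fingertips along its arc until it met its limit, at about 18 N. The final top view puts it square across the channel to within about 0.03 rad, with its centre line near board y −27 mm.
- **Bystanders:** The jar, cup and stamp look unmoved, and the robot was touching nothing when I handed in.
- **Checks that fell short:** My first final picture was useless because the arm blocked the top camera, so I moved the arm aside and looked again. The stop-face position I measured at the start disagreed by about 3 mm with the given layout, so I relied on the contact force to tell when the row was home.

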